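Take the rock out of the record deck: levelling foot and lock ring

ROBOT

A 6-joint arm with a two-finger parallel gripper is mounted at the origin on the work surface. World frame = base frame: x ahead of the robot, y to its left, z up, the work surface at z = 0. Lengths are in m, angles in degrees, forces in N, time in s.
With the tool pointing down it reaches from about 0.375 to 0.975 m from the base axis. Payload 3.8 kg.
Tool frame: the origin (TCP) lies on the centre line of the jaws, within the pads' length; the fingertips stand 8 mm ahead of it and the grasp point (between the pads) lies 11 mm behind it; z points along the fingers, y is the line along which they close (so a half turn about z gives the same grasp; the last joint's range is limited). The gripper opens to 85 mm and grips with 20 to 120 N. Pads are 22 mm wide; open, the fingers measure 114 mm over their backs; the gripper's body (76 mm by 85 mm) begins 54 mm behind the grasp point. The pads swing forward as they close: fully open they stand 13 mm farther back than shut.
Start: joints at [-77.114, 15.12, 91.902, -0, 72.978, -2.114], TCP at [0.175, -0.652, 0.239] pointing down, gripper open.
Joint ranges: [-150.88, 150.88], [-54.13, 125.18], [17.81, 147.31], [-75.09, 255.09], [0, 152.58], [-146.25, 146.25]. Speed limits (degrees/s): [147.25, 147.25, 180, 180, 180, 180].

INTERFACE

Orientations are given as [roll, pitch, yaw] about the fixed x, y, z axes, in that order (R = Rz(yaw) Ry(pitch) Rx(roll)).
In Python, from station import robot gives the robot as it stands.
- The arm moves only by the tool play_rows, never from a script. Its argument "plan" is a list of rows, each an object of numbers: "hand": the gripper command: -1 is shut, 1 is fully open, values between are in proportion; "dx", "dy", "dz": the shift along the tool's x, y, z in units of 25 mm (1.0 is 25 mm); "wx", "wy", "wz": the turn, a rotation vector about the tool's x, y, z in units of 6 degrees (1.0 is 6 degrees). A call has 1 to 10 rows; each row shifts and turns the commanded pose from where the row before left it, along the tool's axes as they then stand; what a row does not reach is not made up. A row lasts 1/12 s, in which the tool goes at most 41.7 mm and 7.16 degrees, less where a joint would pass 70% of its speed; a pose out of reach is approached as far as the arm can. A call is refused whole if a number of a shift passes 1 or a number of a turn 1, either way. A call with a gripper value outside its range is refused whole. The fingers move at their own pace and stop on an object; "force" is the grip in N (left out, the last holds). Time passes only in rows, so rows that do not move let the fingers close. It gives the time, the measured TCP pose, the force, the opening and the grip force at its end, in the units of the state.
- robot.get_obs(): the state, without advancing time (a new reading comes with each control period).
- robot.capture(name): name is "side" or "top"; returns a dict with "img" (384x512x3 uint8, red, green, blue), "range_z" (384x512 float32, m along the optical axis (not along the pixel's ray), 0 where there is no reading), "mtx" (3x3 intrinsics, pixels), "k1" (the pictures are not rectified: a ray, as slopes to the right and down, at radius r is drawn at 1 + k1 r^2 times it, then the intrinsics apply), "position" and "attitude" of the camera in the world. Camera axes: x right, y down, z forward; pixel columns grow to the right and rows downward; lengths in m; the calibration is good to about 2 mm. A picture is of the moment at which its call begins.
- robot.finish_job(): hands the job in; it is judged then, once.
The state is a dict: "clock": time; "q": joint angles; "joint_vel": joint speeds; "joint_torque": joint torques, N m; "ee_pos": TCP position; "orientation": TCP orientation; "force": force on the tool from outside, world axes, zero at the start; "wrist_torque": the same for the moment, N m; "opening": finger opening in m; "finger_force": force on a finger pad.
Only numpy, scipy, OpenCV 4.12 (cv2) and the standard library are available. Lean on these libraries where they do the work, as an engineer would, in place of code of your own. Each camera call takes 0.05 s, during which the arm holds its last target. There are 200 camera calls.

TASK

The record deck on the hall cabinet rocks, because its front left levelling foot hangs just clear of the wood. Slacken the brass lock ring, screw the foot down by its black knob until you feel it bear lightly on the cabinet top, without forcing it or jacking up the deck, then tighten the lock ring again firmly by hand so that the setting stays. Leave the vase, the key tray, the door knob and the keys as they are.

Things in the scene. Friction and masses are not known exactly. Their poses are not given: they have to be found in the camera images.
- deck: Record deck, 14 kg, does not move: white lacquered plinth 380 x 470 mm (x, y), its top face 70 mm above the cabinet. Origin under its centre at cabinet height; x to its rear (away from the robot at yaw 0), y to its left, z up. Platter radius 150 mm at x +15, y +20 mm, record at 97 mm; tonearm on the right. The levelling foot's vertical axis is at x -155, y +200 mm, the front left corner.
- ring_mid (a point): Middle of the knurled brass lock ring, 52 mm in diameter, 14 mm high, level, on the levelling foot's axis under the black knob. On the axis, half-way up the ring, 94.5 mm above the cabinet. The ring sits on a steel boss 44 mm across, 17.5 mm high, on the plinth; fingers may reach down beside the boss.
- lock_ring (a joint): Lock ring's turn in rad: 0 at the start, where it is tight; + tighter (clockwise from above), - looser. Breaking it loose takes about 0.6 N m; below -0.5 it is off the boss, slack, and turns at 0.09 N m. Tightening takes about 0.3 N m at -0.2, 0.4 at -0.1, 0.5 at 0, 0.6 at +0.1. Tight, it locks the foot; slack, the foot is free. Turning the ring does not turn the foot.
- knob_mid (a point): Middle of the knurled black knob on top of the levelling foot: 32 mm in diameter, 26 mm high, red line on its aluminium cap. On the axis, half-way up the knob, about 125 mm above the cabinet. The wider lock ring's top face lies 23 mm below this point (10 mm below the knob): fingertips on the knob stay above it.
- adjuster_turn (a joint): Turn of the levelling foot (knob, 24 mm stem and pad, one piece) in rad, 0 at the start, + screwed down: clockwise from above, 5 mm a turn. The gap under the pad differs each time and cannot be seen: it touches after 0.25 to 1.5 rad. Free, it turns at 0.07 N m; after touching, load and torque rise: about 3 N and 0.1 N m at 0.1 rad past touch, 21 N and 0.28 at 0.3, 53 N and 0.55 at 0.5.
- levelling_foot: The levelling foot, origin on its axis at the underside of its rubber pad (40 mm in diameter), z up.
- cabinet: The smoked-oak hall cabinet; its top is the work surface at height 0.
- vase: White ceramic vase, 150 mm tall, widest 92 mm across; origin under its centre. Leave alone.
- key_tray: Coral silicone key tray 160 x 100 x 22 mm with a grey clip-on hook on its rim; origin under its centre. Leave alone.
- door_knob: Chrome door knob standing on its rose, 58 mm across, 64 mm high; origin under its centre. Leave alone.
- house_keys: Two house keys on a split ring lying flat, about 50 x 55 mm, 3 mm thick; origin under the bow of the brass key. Leave alone.

How it is judged (in metres and radians):
On the way, in this order (a step that is already met when the one before it is completed fails the run):
1. the lock ring is slackened clear of the boss (value of joint lock_ring below -0.4 rad), for 0.2 s.
2. the foot is screwed down until its pad bears on the cabinet top with 5 to 45 N (contact force between levelling_foot and cabinet between 5 and 45 N), for 0.3 s.
3. the lock ring is tightened down on the boss (value of joint lock_ring above -0.15 rad), for 0.2 s.
At the end, for the whole second after the job is handed in: The lock ring is tight again (joint above -0.17 rad, about 0.35 N m), the foot's pad bears on the cabinet top with 4 to 47 N, and the vase, key tray, door knob and keys are within 15 mm of where they stood (value of joint lock_ring above -0.17 rad and contact force between levelling_foot and cabinet between 4 and 47 N and distance of each of vase, key_tray, door_knob, house_keys from where it was at the start of the episode below 0.015 m); the robot touches nothing.
It fails at once if the foot is forced: its pad presses on the cabinet top with more than 80 N (contact force between levelling_foot and cabinet above 80 N).
It fails at once if the vase is tipped (angle between vase's own z axis and vertical above 0.25 rad).
It fails at once if the vase, key tray, door knob or keys are shoved more than 15 mm (distance of any of vase, key_tray, door_knob, house_keys from where it was at the start of the episode above 0.015 m).
It also fails if it takes over 58 s, if anything falls off the work surface, if the arm or the gripper's body presses on something with over 40 N, if the wrist force passes 120 N, or if a joint passes its speed limit or range.

## Working session

There is one attempt and no reset: what is moved stays moved. The work goes in short steps, Python scripts to look and compute and a tool call to move; the robot and the scene stay as the last step left them, time stands still between calls to the robot, and variables do not carry over. Pictures are saved under pics/ and viewed, at most 10 in all, crops included, and the job is handed in when it is done.

Besides the shell and the picture viewer there is one more tool, called by a JSON object that holds its "api" and its "payload", one argument or row to a line. play_rows: Moves the arm, as the interface text tells. Its arguments: {"type":"object","properties":{"plan":{"type":"array"},"force":{"type":"number"}},"required":["plan"]}

```bash
mkdir -p pics; cat > h.py <<'E'
import numpy as np,cv2
from station import robot
def cap(n):
    d=robot.capture(n); return d
def att(c):
    a=np.array(c["attitude"],float)
    if a.shape==(3,3): return a
    if a.size==3:
        from scipy.spatial.transform import Rotation as R
        return R.from_euler('xyz',a,degrees=True).as_matrix()
    raise Exception(a)
def ray(c,u,v):
    K=np.array(c["mtx"]);xd=np.array([(u-K[0,2])/K[0,0],(v-K[1,2])/K[1,1]]);x=xd.copy()
    for _ in range(20): x=xd/(1+c["k1"]*(x@x))
    return att(c)@np.array([x[0],x[1],1.])
def onplane(c,u,v,z):
    r=ray(c,u,v);p=np.array(c["position"]);return p+r*(z-p[2])/r[2]
def pt(c,u,v):
    return np.array(c["position"])+ray(c,u,v)*c["range_z"][int(v),int(u)]
E
python3 - <<'E'
from h import *
for n in("side","top"):
    c=cap(n);cv2.imwrite(f"pics/{n}0.png",c["img"][:,:,::-1]);print(n,c["position"],c["attitude"],c["mtx"],c["k1"])
o=robot.get_obs();print(o)
E
```

```text
side [0.18284151 0.51954445 0.73308889] [-140.30667275    0.62237642 -137.11661837] [[392.6450082    0.         252.33056055]
 [  0.         392.6450082  192.70755012]
 [  0.           0.           1.        ]] -0.055914170907204214
top [0.46555737 0.11656277 0.81252702] [-173.88923411    2.37186884  -90.83378399] [[381.46476085   0.         258.38708101]
 [  0.         381.46476085 194.04465297]
 [  0.           0.           1.        ]] -0.07006401634834437
{'clock': 0.1, 'q': array([-7.71132986e+01,  1.51659156e+01,  9.19763750e+01, -2.04283783e-04,
        7.29781721e+01, -2.11402175e+00]), 'joint_vel': array([-0.01048467, -0.06524057, -0.16225873, -0.05689312,  0.06992123,
       -0.0459141 ]), 'joint_torque': array([ 9.98639916e-04, -5.16705215e+01, -3.68590629e+01, -5.75438833e-06,
        6.31584349e-03,  2.21569383e-05]), 'ee_pos': array([ 0.17456014, -0.6513413 ,  0.23804613]), 'orientation': array([-1.79879612e+02, -4.24858328e-03,  1.50007787e+01]), 'force': array([-0.71979642,  0.63664749, -0.04501241]), 'wrist_torque': array([-0.04351291, -0.06591254, -0.01082149]), 'finger_force': 0.0, 'opening': 0.0856289566181329}
```

View pics/side0.png

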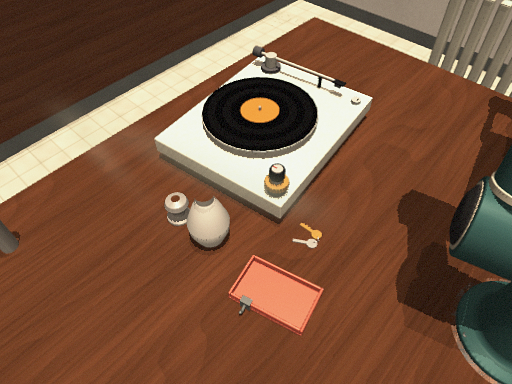

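View pics/top0.png

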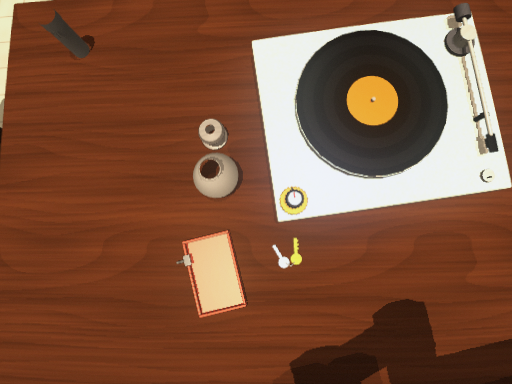

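```bash
python3 - <<'E'
from h import *
import itertools
c=cap("top");s=cap("side")
hsv=cv2.cvtColor(c["img"],cv2.COLOR_RGB2HSV)
m=cv2.inRange(hsv,(18,120,90),(35,255,255));m[:,:265]=0;m[:,325:]=0;m[:165]=0;m[225:]=0
cs=max(cv2.findContours(m,0,2)[0],key=cv2.contourArea);e=cv2.fitEllipse(cs)
print("ring top",e,onplane(c,*e[0],.1015))
hs=cv2.cvtColor(s["img"],cv2.COLOR_RGB2HSV)
# cap blobs: bright inside
for n,k,(u0,u1,v0,v1) in(("top",c,(282,306,188,212)),("side",s,(268,288,160,180))):
    g=cv2.cvtColor(k["img"],cv2.COLOR_RGB2GRAY);mm=np.zeros_like(g);mm[v0:v1,u0:u1]=(g[v0:v1,u0:u1]>130)
    if n=="side":print(g[158:196:2,262:294:2])
    cc=max(cv2.findContours(mm,0,2)[0],key=cv2.contourArea);(x,y),r=cv2.minEnclosingCircle(cc);print(n,x,y,r,onplane(k,x,y,.138),k["range_z"][int(y),int(x)],pt(k,x,y))
m=((hsv[:,:,1]<50)&(hsv[:,:,2]>150)).astype(np.uint8);cc=max(cv2.findContours(m,0,2)[0],key=cv2.contourArea)
r=cv2.approxPolyDP(cc,8,True)[:,0];print([(p.tolist(),onplane(c,*p,.07).round(4).tolist()) for p in r])
for n,u,v,z in(("vase",212,170,.15),("dknob",210,128,.06),("keyb",296,258,0),("keyw",284,262,0)):print(n,onplane(c,u,v,z))
E
```

```text
ring top ((293.14697265625, 199.7977752685547), (24.602195739746094, 25.387901306152344), 34.31673049926758) [0.53012953 0.08011067 0.1015    ]
top 293.5 199.5 16.2635555267334 [0.52733271 0.081345   0.138     ] 0.67438173 [0.52724528 0.08139484 0.13895468]
[[112 146 237 238 244 241 248 246 246 245 244 245 244 244 244 244]
 [246 246 246 245 246 244 245 244 245 245 245 245 243 244 244 244]
 [244 244 244 245 245 247 249 251 250 247 244 244 245 244 245 243]
 [244 244 243 244 249 175 148 174 168 120 233 247 245 244 243 245]
 [244 243 244 247 211 120 169 239 235 237 105 208 245 245 244 246]
 [243 244 244 246  34 246 230 187 235 232 235  73 252 244 244 244]
 [244 246 244 247  30 187 236 234 235 240 201  35 254 244 243 244]
 [243 243 244 250  33  44 114 185 182 121  33  59 253 244 244 244]
 [243 243 249 212  42  48  47  30  34  37  37  72 246 244 245 245]
 [242 245 191 137  50  51  50  47  44  37  37  66 199 246 243 245]
 [243 242 185 169  62  58  52  51  50  46  44 108 186 210 246 245]
 [241 170 186 185  98  64  61  57  53  51  61 174 186 188 246 244]
 [243 169 189 187  95  97  96  96  95 
[... 386 characters left out ...]
 93  97  97  93  88  87 156 180 241 241 158]]
side 277.5 169.5 13.435129165649414 [0.52771292 0.08112364 0.138     ] 0.8095471 [0.5264336  0.08274998 0.14020751]
[([471, 16], [0.913, -0.3061, 0.07]), ([459, 27], [0.8878, -0.2775, 0.07]), ([498, 146], [0.6329, -0.3336, 0.07]), ([480, 155], [0.6151, -0.295, 0.07]), ([461, 57], [0.821, -0.2748, 0.07]), ([443, 42], [0.8542, -0.2402, 0.07]), ([453, 13], [0.9198, -0.268, 0.07]), ([252, 41], [0.865, 0.1548, 0.07]), ([279, 221], [0.4922, 0.1069, 0.07]), ([510, 186], [0.5521, -0.3511, 0.07])]
vase [0.58133435 0.22457608 0.15      ]
dknob [0.68406235 0.24340694 0.06      ]
keyb [0.41633017 0.07175283 0.        ]
keyw [0.40833881 0.09712835 0.        ]
```

{"api": "play_rows", "payload": {
  "plan": [
    {"hand":1,"dx":0.5,"dy":-0.6},
    {"hand":1,"dx":0.85,"dy":-0.98},
    {"hand":1,"dx":0.85,"dy":-0.98},
    {"hand":1,"dx":0.85,"dy":-0.98},
    {"hand":1,"dx":0.85,"dy":-0.98},
    {"hand":1,"dx":0.85,"dy":-0.98},
    {"hand":1,"dx":0.85,"dy":-0.98},
    {"hand":1,"dx":0.85,"dy":-0.98},
    {"hand":1,"dx":0.85,"dy":-0.98},
    {"hand":1,"dx":0.85,"dy":-0.98}
  ]
}}

```text
$.plan[0]: bad value
```

{"api": "play_rows", "payload": {
  "plan": [
    {"hand":1,"dx":0.85,"dy":-0.98},
    {"hand":1,"dx":0.85,"dy":-0.98},
    {"hand":1,"dx":0.85,"dy":-0.98},
    {"hand":1,"dx":0.85,"dy":-0.98},
    {"hand":1,"dx":0.85,"dy":-0.98},
    {"hand":1,"dx":0.85,"dy":-0.98},
    {"hand":1,"dx":0.85,"dy":-0.98},
    {"hand":1,"dx":0.85,"dy":-0.98},
    {"hand":1,"dx":0.85,"dy":-0.98},
    {"hand":1,"dx":0.85,"dy":-0.98}
  ]
}}

```text
$.plan[0]: bad value
```

{"api": "play_rows", "payload": {
  "plan": [
    {"hand":1,"dx":0.85,"dy":-0.98},
    {"hand":1,"dx":0.85,"dy":-0.98},
    {"hand":1,"dx":0.85,"dy":-0.98},
    {"hand":1,"dx":0.85,"dy":-0.98},
    {"hand":1,"dx":0.85,"dy":-0.98},
    {"hand":1,"dx":0.5,"dy":-0.5},
    {"hand":1},
    {"hand":1}
  ]
}}

```text
$.plan[0]: bad value
```

{"api": "play_rows", "payload": {
  "plan": [
    {"hand":1,"dx":0.5,"dy":-0.6,"dz":0,"wx":0,"wy":0,"wz":0}
  ]
}}

```text
clock: 0.28
ee_pos: [0.1816, -0.6361, 0.2386]
orientation: [179.9, 0.1, 14.9]
force: [-0.0, 0.5, -0.1]
opening: 0.0852
finger_force: 0.0
```

{"api": "play_rows", "payload": {
  "plan": [
    {"hand":1,"dx":0.85,"dy":-0.98,"dz":0,"wx":0,"wy":0,"wz":0},
    {"hand":1,"dx":0.85,"dy":-0.98,"dz":0,"wx":0,"wy":0,"wz":0},
    {"hand":1,"dx":0.85,"dy":-0.98,"dz":0,"wx":0,"wy":0,"wz":0},
    {"hand":1,"dx":0.85,"dy":-0.98,"dz":0,"wx":0,"wy":0,"wz":0},
    {"hand":1,"dx":0.85,"dy":-0.98,"dz":0,"wx":0,"wy":0,"wz":0},
    {"hand":1,"dx":0.85,"dy":-0.98,"dz":0,"wx":0,"wy":0,"wz":0},
    {"hand":1,"dx":0.85,"dy":-0.98,"dz":0,"wx":0,"wy":0,"wz":0},
    {"hand":1,"dx":0.85,"dy":-0.98,"dz":0,"wx":0,"wy":0,"wz":0},
    {"hand":1,"dx":0.85,"dy":-0.98,"dz":0,"wx":0,"wy":0,"wz":0},
    {"hand":1,"dx":0.85,"dy":-0.98,"dz":0,"wx":0,"wy":0,"wz":0}
  ]
}}

```text
clock: 1.12
ee_pos: [0.325, -0.341, 0.2392]
orientation: [180.0, -0.0, 15.0]
force: [1.0, -0.7, 1.0]
opening: 0.0852
finger_force: 0.0
```

{"api": "play_rows", "payload": {
  "plan": [
    {"hand":1,"dx":0.85,"dy":-0.98,"dz":0,"wx":0,"wy":0,"wz":0},
    {"hand":1,"dx":0.85,"dy":-0.98,"dz":0,"wx":0,"wy":0,"wz":0},
    {"hand":1,"dx":0.85,"dy":-0.98,"dz":0,"wx":0,"wy":0,"wz":0},
    {"hand":1,"dx":0.85,"dy":-0.98,"dz":0,"wx":0,"wy":0,"wz":0},
    {"hand":1,"dx":0.85,"dy":-0.98,"dz":0,"wx":0,"wy":0,"wz":0},
    {"hand":1,"dx":0.85,"dy":-0.98,"dz":0,"wx":0,"wy":0,"wz":0},
    {"hand":1,"dx":0.85,"dy":-0.98,"dz":0,"wx":0,"wy":0,"wz":0},
    {"hand":1,"dx":0.85,"dy":-0.98,"dz":0,"wx":0,"wy":0,"wz":0},
    {"hand":1,"dx":0.85,"dy":-0.98,"dz":0,"wx":0,"wy":0,"wz":0},
    {"hand":1,"dx":0.85,"dy":-0.98,"dz":0,"wx":0,"wy":0,"wz":0}
  ]
}}

```text
clock: 1.95
ee_pos: [0.4669, -0.0493, 0.2394]
orientation: [180.0, -0.0, 15.0]
force: [1.3, 0.3, -0.3]
opening: 0.0855
finger_force: 0.0
```

{"api": "play_rows", "payload": {
  "plan": [
    {"hand":1,"dx":0.85,"dy":-0.98,"dz":0,"wx":0,"wy":0,"wz":0},
    {"hand":1,"dx":0.85,"dy":-0.98,"dz":0,"wx":0,"wy":0,"wz":0},
    {"hand":1,"dx":0.85,"dy":-0.98,"dz":0,"wx":0,"wy":0,"wz":0},
    {"hand":1,"dx":0.85,"dy":-0.98,"dz":0,"wx":0,"wy":0,"wz":0},
    {"hand":1,"dx":0.4,"dy":-0.4,"dz":0,"wx":0,"wy":0,"wz":0},
    {"hand":1,"dx":0,"dy":0,"dz":0,"wx":0,"wy":0,"wz":0},
    {"hand":1,"dx":0,"dy":0,"dz":0,"wx":0,"wy":0,"wz":0}
  ]
}}

```text
clock: 2.53
ee_pos: [0.5301, 0.0781, 0.2389]
orientation: [180.0, 0.1, 15.1]
force: [-0.3, -0.5, -0.6]
opening: 0.0855
finger_force: 0.0
```

{"api": "play_rows", "payload": {
  "plan": [
    {"hand":1,"dx":-0.04,"dy":-0.11,"dz":0.7,"wx":0,"wy":0,"wz":0},
    {"hand":1,"dx":0,"dy":0,"dz":1,"wx":0,"wy":0,"wz":0},
    {"hand":1,"dx":0,"dy":0,"dz":1,"wx":0,"wy":0,"wz":0},
    {"hand":1,"dx":0,"dy":0,"dz":1,"wx":0,"wy":0,"wz":0},
    {"hand":1,"dx":0,"dy":0,"dz":1,"wx":0,"wy":0,"wz":0},
    {"hand":1,"dx":0,"dy":0,"dz":0.7,"wx":0,"wy":0,"wz":0},
    {"hand":1,"dx":0,"dy":0,"dz":0,"wx":0,"wy":0,"wz":0},
    {"hand":1,"dx":0,"dy":0,"dz":0,"wx":0,"wy":0,"wz":0}
  ]
}}

```text
clock: 3.2
ee_pos: [0.5272, 0.0788, 0.1034]
orientation: [-180.0, 0.2, 14.9]
force: [-0.3, 0.7, -0.9]
opening: 0.0853
finger_force: 0.0
```

```bash
python3 - <<'E'
from h import *
c=cap("side");t=cap("top")
a=cv2.resize(c["img"][110:230,210:350],None,fx=4,fy=4,interpolation=2)
cv2.imwrite("pics/s1.png",a[:,:,::-1])
E
```

```text
(no output)
```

View pics/s1.png

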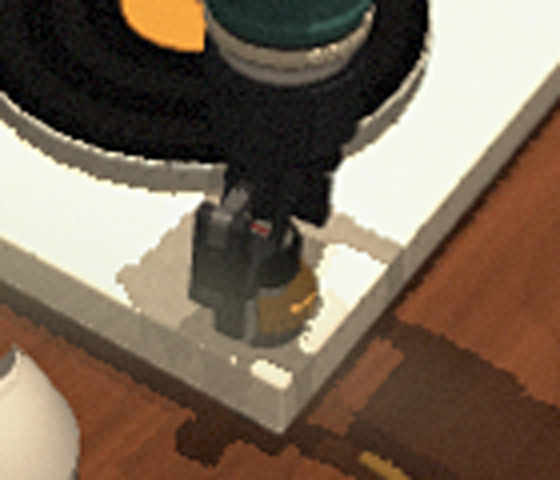

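{"api": "play_rows", "payload": {
  "plan": [
    {"hand":1,"dx":0.07,"dy":-0.05,"dz":0.3,"wx":0,"wy":0,"wz":0},
    {"hand":1,"dx":0,"dy":0,"dz":0.3,"wx":0,"wy":0,"wz":0},
    {"hand":0,"dx":0,"dy":0,"dz":0,"wx":0,"wy":0,"wz":0},
    {"hand":-1,"dx":0,"dy":0,"dz":0,"wx":0,"wy":0,"wz":0},
    {"hand":-1,"dx":0,"dy":0,"dz":0,"wx":0,"wy":0,"wz":0},
    {"hand":-1,"dx":0,"dy":0,"dz":0,"wx":0,"wy":0,"wz":0},
    {"hand":-1,"dx":0,"dy":0,"dz":0,"wx":0,"wy":0,"wz":0},
    {"hand":-1,"dx":0,"dy":0,"dz":0,"wx":0,"wy":0,"wz":0}
  ],
  "force": 40
}}

```text
clock: 3.97
ee_pos: [0.5305, 0.0804, 0.09]
orientation: [179.8, 0.0, 15.1]
force: [-1.0, -6.0, 2.8]
opening: 0.0509
finger_force: 42.0
```

```bash
python3 -c "
from h import *
o=robot.get_obs()
for k in('q','ee_pos','orientation','force','wrist_torque','opening','finger_force'):print(k,np.round(o[k],4))"
```

```text
q [  6.0704   8.3979 116.9326  -0.218   54.6489  81.1385]
ee_pos [0.5305 0.0804 0.09  ]
orientation [1.798211e+02 7.200000e-03 1.505800e+01]
force [-0.9992 -5.9956  2.7829]
wrist_torque [-1.2269  0.0379 -0.0152]
opening 0.0509
finger_force 41.9571
```

{"api": "play_rows", "payload": {
  "plan": [
    {"hand":-1,"dx":0,"dy":0.04,"dz":0,"wx":0,"wy":0,"wz":0},
    {"hand":-1,"dx":0,"dy":0,"dz":0,"wx":0,"wy":0,"wz":0},
    {"hand":-1,"dx":0,"dy":0,"dz":0,"wx":0,"wy":0,"wz":-0.5},
    {"hand":-1,"dx":0,"dy":0,"dz":0,"wx":0,"wy":0,"wz":-0.5},
    {"hand":-1,"dx":0,"dy":0,"dz":0,"wx":0,"wy":0,"wz":-0.5}
  ],
  "force": 100
}}

```text
clock: 4.38
ee_pos: [0.5305, 0.0804, 0.0906]
orientation: [179.9, 0.0, 24.1]
force: [-3.8, -1.8, 6.0]
opening: 0.0493
finger_force: 102.6
```

```bash
cat > s.py <<'E'
from h import *
o=robot.get_obs()
for k in('clock','q','ee_pos','orientation','force','wrist_torque','opening','finger_force'):print(k,np.round(o[k],4))
E
python3 s.py
```

```text
clock 4.3833
q [ 6.007000e+00  8.369300e+00  1.168986e+02 -8.760000e-02  5.473010e+01
  7.192230e+01]
ee_pos [0.5305 0.0804 0.0906]
orientation [1.799314e+02 2.030000e-02 2.413520e+01]
force [-3.817  -1.8224  6.0438]
wrist_torque [-0.8757  0.3377 -0.3749]
opening 0.0493
finger_force 102.5706
```

{"api": "play_rows", "payload": {
  "plan": [
    {"hand":-1,"dx":0,"dy":0,"dz":0,"wx":0,"wy":0,"wz":-0.7},
    {"hand":-1,"dx":0,"dy":0,"dz":0,"wx":0,"wy":0,"wz":-0.7},
    {"hand":-1,"dx":0,"dy":0,"dz":0,"wx":0,"wy":0,"wz":-0.7},
    {"hand":-1,"dx":0,"dy":0,"dz":0,"wx":0,"wy":0,"wz":-0.7},
    {"hand":-1,"dx":0,"dy":0,"dz":0,"wx":0,"wy":0,"wz":-0.7},
    {"hand":-1,"dx":0,"dy":0,"dz":0,"wx":0,"wy":0,"wz":-0.7},
    {"hand":-1,"dx":0,"dy":0,"dz":0,"wx":0,"wy":0,"wz":-0.7},
    {"hand":-1,"dx":0,"dy":0,"dz":0,"wx":0,"wy":0,"wz":-0.7}
  ]
}}

```text
clock: 5.05
ee_pos: [0.5303, 0.0807, 0.091]
orientation: [180.0, 0.1, 57.8]
force: [-5.8, -1.5, 10.1]
opening: 0.0486
finger_force: 103.1
```

```bash
python3 s.py
```

```text
clock 5.05
q [ 6.024800e+00  8.331200e+00  1.168901e+02 -7.080000e-02  5.478760e+01
  3.823270e+01]
ee_pos [0.5303 0.0807 0.091 ]
orientation [1.799713e+02 5.090000e-02 5.783290e+01]
force [-5.7937 -1.5476 10.0598]
wrist_torque [-0.6454  0.4766 -0.1446]
opening 0.0486
finger_force 103.065
```

{"api": "play_rows", "payload": {
  "plan": [
    {"hand":-1,"dx":0,"dy":0,"dz":0,"wx":0,"wy":0,"wz":0},
    {"hand":-1,"dx":0,"dy":0,"dz":0,"wx":0,"wy":0,"wz":0},
    {"hand":1,"dx":0,"dy":0,"dz":0,"wx":0,"wy":0,"wz":0},
    {"hand":1,"dx":0,"dy":0,"dz":0,"wx":0,"wy":0,"wz":0},
    {"hand":1,"dx":0,"dy":0,"dz":0,"wx":0,"wy":0,"wz":0},
    {"hand":1,"dx":0,"dy":0,"dz":0,"wx":0,"wy":0,"wz":0},
    {"hand":1,"dx":0,"dy":0,"dz":-0.5,"wx":0,"wy":0,"wz":-0.5},
    {"hand":1,"dx":0,"dy":0,"dz":-0.6,"wx":0,"wy":0,"wz":-1}
  ]
}}

```text
clock: 5.72
ee_pos: [0.5289, 0.0809, 0.1154]
orientation: [-179.8, 0.1, 66.8]
force: [0.1, 0.2, -0.6]
opening: 0.0855
finger_force: 0.0
```

{"api": "play_rows", "payload": {
  "plan": [
    {"hand":1,"dx":0,"dy":0,"dz":0,"wx":0,"wy":0,"wz":-1},
    {"hand":1,"dx":0,"dy":0,"dz":0,"wx":0,"wy":0,"wz":-1},
    {"hand":1,"dx":0,"dy":0,"dz":0,"wx":0,"wy":0,"wz":-1},
    {"hand":1,"dx":0,"dy":0,"dz":0,"wx":0,"wy":0,"wz":-1},
    {"hand":1,"dx":0,"dy":0,"dz":0,"wx":0,"wy":0,"wz":-1},
    {"hand":1,"dx":0,"dy":0,"dz":0,"wx":0,"wy":0,"wz":-1},
    {"hand":1,"dx":0,"dy":0,"dz":0,"wx":0,"wy":0,"wz":-0.5},
    {"hand":1,"dx":0,"dy":0,"dz":0,"wx":0,"wy":0,"wz":0},
    {"hand":1,"dx":0,"dy":0,"dz":0,"wx":0,"wy":0,"wz":0}
  ]
}}

```text
clock: 6.47
ee_pos: [0.5304, 0.0811, 0.1167]
orientation: [-180.0, -0.0, 105.5]
force: [0.4, 0.7, 0.1]
opening: 0.0852
finger_force: 0.0
```

```bash
python3 s.py
```

```text
clock 6.4667
q [ 6.029200e+00  6.548800e+00  1.157946e+02  6.000000e-03  5.766280e+01
 -9.477100e+00]
ee_pos [0.5304 0.0811 0.1167]
orientation [-1.799948e+02 -6.000000e-03  1.055031e+02]
force [0.3614 0.7108 0.0579]
wrist_torque [-0.0024  0.0211  0.0243]
opening 0.0852
finger_force 0.0
```

{"api": "play_rows", "payload": {
  "plan": [
    {"hand":0,"dx":0,"dy":0,"dz":-0.12,"wx":0,"wy":0,"wz":0},
    {"hand":-0.2,"dx":0,"dy":0,"dz":0,"wx":0,"wy":0,"wz":0},
    {"hand":-1,"dx":0,"dy":0,"dz":0,"wx":0,"wy":0,"wz":0},
    {"hand":-1,"dx":0,"dy":0,"dz":0,"wx":0,"wy":0,"wz":0},
    {"hand":-1,"dx":0,"dy":0,"dz":0,"wx":0,"wy":0,"wz":0},
    {"hand":-1,"dx":0,"dy":0,"dz":0,"wx":0,"wy":0,"wz":0},
    {"hand":-1,"dx":0,"dy":0,"dz":0,"wx":0,"wy":0,"wz":0},
    {"hand":-1,"dx":0,"dy":0,"dz":0,"wx":0,"wy":0,"wz":0}
  ],
  "force": 40
}}

```text
clock: 7.13
ee_pos: [0.5298, 0.0809, 0.12]
orientation: [-179.9, -0.0, 105.6]
force: [-4.0, -1.0, 6.7]
opening: 0.0311
finger_force: 40.1
```

```bash
python3 s.py; python3 - <<'E'
from h import *
c=cap("side")
cv2.imwrite("pics/s2.png",cv2.resize(c["img"][110:230,210:350],None,fx=4,fy=4,interpolation=2)[:,:,::-1])
E
```

```text
clock 7.1333
q [ 6.024500e+00  6.301200e+00  1.156688e+02 -9.500000e-03  5.809350e+01
 -9.565100e+00]
ee_pos [0.5298 0.0809 0.12  ]
orientation [-1.799360e+02 -2.600000e-03  1.055946e+02]
force [-4.0286 -1.0083  6.7001]
wrist_torque [-0.1636  0.6293  0.0094]
opening 0.0311
finger_force 40.0876
```

View pics/s2.png

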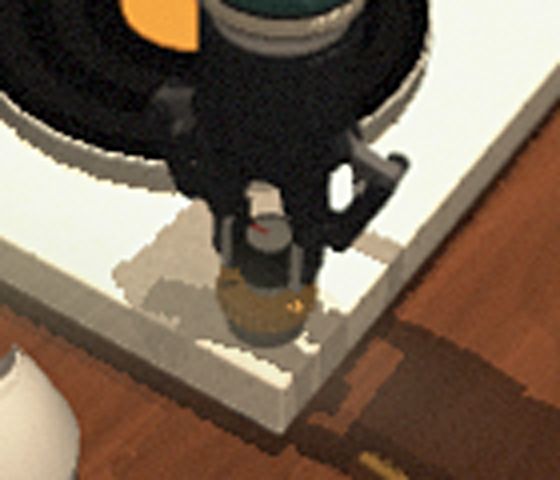

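{"api": "play_rows", "payload": {
  "plan": [
    {"hand":-1,"dx":0,"dy":-0.03,"dz":0,"wx":0,"wy":0,"wz":0.5},
    {"hand":-1,"dx":0,"dy":0,"dz":0,"wx":0,"wy":0,"wz":0.5},
    {"hand":-1,"dx":0,"dy":0,"dz":0,"wx":0,"wy":0,"wz":0.5},
    {"hand":-1,"dx":0,"dy":0,"dz":0,"wx":0,"wy":0,"wz":0.5}
  ]
}}

```text
clock: 7.52
ee_pos: [0.5299, 0.0809, 0.1199]
orientation: [180.0, -0.0, 93.5]
force: [-0.9, -1.2, 1.4]
opening: 0.0306
finger_force: 39.8
```

```bash
python3 s.py
```

```text
clock 7.5167
q [6.014500e+00 6.252100e+00 1.157404e+02 5.800000e-03 5.795910e+01
 2.559800e+00]
ee_pos [0.5299 0.0809 0.1199]
orientation [ 1.799519e+02 -7.100000e-03  9.345160e+01]
force [-0.8883 -1.2243  1.4482]
wrist_torque [-0.0276  0.1991  0.0504]
opening 0.0306
finger_force 39.8132
```

{"api": "play_rows", "payload": {
  "plan": [
    {"hand":-1,"dx":0,"dy":0,"dz":0,"wx":0,"wy":0,"wz":0.5},
    {"hand":-1,"dx":0,"dy":0,"dz":0,"wx":0,"wy":0,"wz":0.5}
  ]
}}

```text
clock: 7.68
ee_pos: [0.53, 0.0809, 0.1198]
orientation: [179.9, -0.0, 87.5]
force: [0.1, 0.3, 0.8]
opening: 0.031
finger_force: 39.8
```

```bash
python3 s.py
```

```text
clock 7.6833
q [6.014300e+00 6.262000e+00 1.157372e+02 6.100000e-03 5.794640e+01
 8.561100e+00]
ee_pos [0.53   0.0809 0.1198]
orientation [ 1.79947e+02 -1.32000e-02  8.74500e+01]
force [0.0785 0.2528 0.7812]
wrist_torque [-0.0933  0.0858  0.0992]
opening 0.031
finger_force 39.758
```

{"api": "play_rows", "payload": {
  "plan": [
    {"hand":-1,"dx":0,"dy":0,"dz":0,"wx":0,"wy":0,"wz":0.5},
    {"hand":-1,"dx":0,"dy":0,"dz":0,"wx":0,"wy":0,"wz":0.5},
    {"hand":-1,"dx":0,"dy":0,"dz":0,"wx":0,"wy":0,"wz":0.5}
  ]
}}

```text
clock: 7.93
ee_pos: [0.5301, 0.0809, 0.1197]
orientation: [179.9, -0.0, 78.5]
force: [0.8, 0.6, 0.5]
opening: 0.0306
finger_force: 39.7
```

```bash
python3 s.py|grep -E "ori|torq|force"
```

```text
orientation [ 1.799353e+02 -2.300000e-02  7.845110e+01]
force [0.7539 0.6197 0.5392]
wrist_torque [-0.0407  0.0165  0.0941]
finger_force 39.6675
```

{"api": "play_rows", "payload": {
  "plan": [
    {"hand":-1,"dx":0,"dy":0,"dz":0,"wx":0,"wy":0,"wz":0.5},
    {"hand":-1,"dx":0,"dy":0,"dz":0,"wx":0,"wy":0,"wz":0.5}
  ]
}}

```text
clock: 8.1
ee_pos: [0.5302, 0.0809, 0.1196]
orientation: [179.9, -0.0, 72.5]
force: [-0.2, 0.4, -0.4]
opening: 0.0305
finger_force: 39.6
```

```bash
python3 s.py|grep -E "ori|torq|force"
```

```text
orientation [ 1.799306e+02 -3.200000e-02  7.245130e+01]
force [-0.1735  0.4214 -0.3647]
wrist_torque [-0.0328 -0.0274  0.0749]
finger_force 39.6228
```

{"api": "play_rows", "payload": {
  "plan": [
    {"hand":-1,"dx":0,"dy":0,"dz":0,"wx":0,"wy":0,"wz":0.5},
    {"hand":-1,"dx":0,"dy":0,"dz":0,"wx":0,"wy":0,"wz":0.5}
  ]
}}

```text
clock: 8.27
ee_pos: [0.5303, 0.0808, 0.1196]
orientation: [179.9, -0.0, 66.5]
force: [0.8, 0.0, -1.3]
opening: 0.0308
finger_force: 39.6
```

```bash
python3 s.py|grep -E "ori|torq|force"
```

```text
orientation [ 1.799228e+02 -4.090000e-02  6.645180e+01]
force [ 0.7869  0.0272 -1.3096]
wrist_torque [ 0.0471 -0.0782  0.1308]
finger_force 39.5861
```

{"api": "play_rows", "payload": {
  "plan": [
    {"hand":-1,"dx":0,"dy":0,"dz":0,"wx":0,"wy":0,"wz":0.5},
    {"hand":-1,"dx":0,"dy":0,"dz":0,"wx":0,"wy":0,"wz":0.5}
  ]
}}

```text
clock: 8.43
ee_pos: [0.5303, 0.0808, 0.1195]
orientation: [179.9, -0.0, 60.5]
force: [1.5, -0.1, -2.2]
opening: 0.0308
finger_force: 39.6
```

```bash
python3 s.py|grep -E "ori|torq|force"
```

```text
orientation [ 1.799238e+02 -4.740000e-02  6.045490e+01]
force [ 1.4814 -0.0511 -2.188 ]
wrist_torque [-0.0568 -0.1432  0.0931]
finger_force 39.6371
```

{"api": "play_rows", "payload": {
  "plan": [
    {"hand":-1,"dx":0,"dy":0,"dz":0,"wx":0,"wy":0,"wz":0.5},
    {"hand":-1,"dx":0,"dy":0,"dz":0,"wx":0,"wy":0,"wz":0.5}
  ]
}}

```text
clock: 8.6
ee_pos: [0.5304, 0.0808, 0.1194]
orientation: [179.9, -0.1, 54.5]
force: [2.0, -0.5, -3.3]
opening: 0.0305
finger_force: 39.7
```

```bash
python3 s.py|grep -E "ori|torq|force"
```

```text
orientation [ 1.799203e+02 -5.990000e-02  5.445450e+01]
force [ 1.9922 -0.488  -3.3104]
wrist_torque [-0.0045 -0.2393  0.0624]
finger_force 39.6876
```

{"api": "play_rows", "payload": {
  "plan": [
    {"hand":-1,"dx":0,"dy":0,"dz":0,"wx":0,"wy":0,"wz":0.5},
    {"hand":-1,"dx":0,"dy":0,"dz":0,"wx":0,"wy":0,"wz":0.5}
  ]
}}

```text
clock: 8.77
ee_pos: [0.5304, 0.0807, 0.1193]
orientation: [179.9, -0.1, 48.5]
force: [3.3, -0.3, -3.0]
opening: 0.0305
finger_force: 39.7
```

```bash
python3 s.py|grep -E "ori|torq|force"
```

```text
orientation [ 1.799209e+02 -6.670000e-02  4.845430e+01]
force [ 3.304  -0.3366 -3.0129]
wrist_torque [-0.011  -0.3184  0.0196]
finger_force 39.7367
```

{"api": "play_rows", "payload": {
  "plan": [
    {"hand":-1,"dx":0,"dy":0,"dz":0,"wx":0,"wy":0,"wz":0.5},
    {"hand":-1,"dx":0,"dy":0,"dz":0,"wx":0,"wy":0,"wz":0.5}
  ]
}}

```text
clock: 8.93
ee_pos: [0.5305, 0.0807, 0.1192]
orientation: [179.9, -0.1, 42.5]
force: [3.1, -0.3, -2.9]
opening: 0.0307
finger_force: 39.8
```

```bash
python3 s.py|grep -E "ori|torq|force"
```

```text
orientation [ 1.799183e+02 -8.010000e-02  4.245410e+01]
force [ 3.1013 -0.3112 -2.8729]
wrist_torque [-0.0553 -0.3582  0.1073]
finger_force 39.7846
```

{"api": "play_rows", "payload": {
  "plan": [
    {"hand":-1,"dx":0,"dy":0,"dz":0,"wx":0,"wy":0,"wz":0.5}
  ]
}}

```text
clock: 9.02
ee_pos: [0.5305, 0.0807, 0.1192]
orientation: [179.9, -0.1, 39.5]
force: [2.7, -1.0, -3.4]
opening: 0.0308
finger_force: 39.8
```

```bash
python3 - <<'E'
from h import *
for i in range(6):
    c=cap("side");o=robot.get_obs();print(o['wrist_torque'],o['force'],o['orientation'][2])
cv2.imwrite("pics/s3.png",cv2.resize(c["img"][110:230,210:350],None,fx=4,fy=4,interpolation=2)[:,:,::-1])
E
```

```text
[-0.16924564 -0.48207896 -0.12430357] [ 3.23033885 -0.91070475 -4.22577689] 39.31483473401452
[-0.0929957  -0.66439048 -0.02864555] [ 4.5759548  -0.79046265 -5.88266394] 39.57420301221919
[-0.10096373 -0.80540122 -0.01581333] [ 5.89922935 -1.39437854 -6.39453603] 39.659165737788406
[-0.13009437 -0.89545318 -0.11638742] [ 5.5840164  -0.23746335 -6.59455288] 39.67400929137065
[-0.10970004 -0.80920123 -0.05701602] [ 5.56816251 -0.03349394 -7.14828664] 39.673504363949895
[-0.02903175 -0.8099971  -0.09122309] [ 5.96014833 -1.20811203 -7.87393721] 39.67817450840855
```

View pics/s3.png

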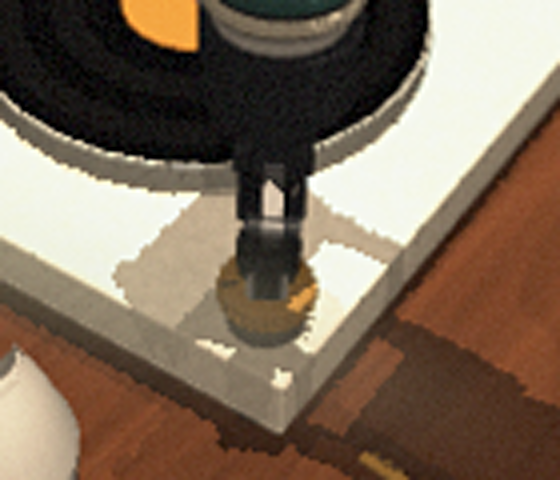

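{"api": "play_rows", "payload": {
  "plan": [
    {"hand":-1,"dx":0.02,"dy":0.02,"dz":0.03,"wx":0,"wy":0,"wz":0.3},
    {"hand":-1,"dx":0,"dy":0,"dz":0,"wx":0,"wy":0,"wz":0.3},
    {"hand":-1,"dx":0,"dy":0,"dz":0,"wx":0,"wy":0,"wz":0.3}
  ]
}}

```text
clock: 9.57
ee_pos: [0.5305, 0.0806, 0.1191]
orientation: [180.0, -0.0, 34.2]
force: [1.0, -2.0, -1.7]
opening: 0.0305
finger_force: 40.5
```

```bash
python3 s.py|grep -E "ori|torq|force"
```

```text
orientation [ 1.799765e+02 -9.400000e-03  3.420640e+01]
force [ 1.0194 -1.9767 -1.7247]
wrist_torque [-0.0907 -0.219   0.0402]
finger_force 40.4606
```

{"api": "play_rows", "payload": {
  "plan": [
    {"hand":-1,"dx":0,"dy":0,"dz":0,"wx":0,"wy":0,"wz":0.5}
  ]
}}

```text
clock: 9.65
ee_pos: [0.5305, 0.0806, 0.119]
orientation: [180.0, -0.0, 31.2]
force: [1.4, -1.7, -2.2]
opening: 0.0308
finger_force: 40.4
```

```bash
python3 s.py|grep -E "ori|torq|force"
```

```text
orientation [ 1.799713e+02 -1.400000e-02  3.120190e+01]
force [ 1.3997 -1.7185 -2.1902]
wrist_torque [-0.1666 -0.3151  0.074 ]
finger_force 40.4241
```

{"api": "play_rows", "payload": {
  "plan": [
    {"hand":-1,"dx":0,"dy":0,"dz":0,"wx":0,"wy":0,"wz":0.5}
  ]
}}

```text
clock: 9.73
ee_pos: [0.5306, 0.0806, 0.119]
orientation: [180.0, -0.0, 28.2]
force: [2.3, -1.8, -2.5]
opening: 0.0308
finger_force: 40.4
```

```bash
python3 s.py|grep -E "ori|torq|force"
```

```text
orientation [ 1.799685e+02 -1.830000e-02  2.815800e+01]
force [ 2.3313 -1.7679 -2.4971]
wrist_torque [-0.1735 -0.3719  0.019 ]
finger_force 40.3875
```

{"api": "play_rows", "payload": {
  "plan": [
    {"hand":-1,"dx":0,"dy":0,"dz":0,"wx":0,"wy":0,"wz":0.5},
    {"hand":-1,"dx":0,"dy":0,"dz":0,"wx":0,"wy":0,"wz":0.5}
  ]
}}

```text
clock: 9.9
ee_pos: [0.5306, 0.0805, 0.1189]
orientation: [180.0, -0.0, 22.2]
force: [2.5, -0.8, -3.0]
opening: 0.0307
finger_force: 40.3
```

```bash
python3 s.py|grep -E "ori|torq|force"
```

```text
orientation [ 1.799587e+02 -2.500000e-02  2.216260e+01]
force [ 2.5109 -0.7632 -2.9883]
wrist_torque [-0.2483 -0.3352  0.1117]
finger_force 40.34
```

{"api": "play_rows", "payload": {
  "plan": [
    {"hand":-1,"dx":0,"dy":0,"dz":0,"wx":0,"wy":0,"wz":0.5},
    {"hand":-1,"dx":0,"dy":0,"dz":0,"wx":0,"wy":0,"wz":0.5}
  ]
}}

```text
clock: 10.07
ee_pos: [0.5306, 0.0804, 0.1189]
orientation: [180.0, -0.0, 16.2]
force: [3.2, -1.3, -4.2]
opening: 0.0306
finger_force: 40.3
```

```bash
python3 s.py|grep -E "ori|torq|force"
```

```text
orientation [ 1.799516e+02 -2.650000e-02  1.618060e+01]
force [ 3.1887 -1.2685 -4.219 ]
wrist_torque [-0.2043 -0.4188  0.2345]
finger_force 40.2923
```

{"api": "play_rows", "payload": {
  "plan": [
    {"hand":-1,"dx":0,"dy":0,"dz":0,"wx":0,"wy":0,"wz":0.3}
  ]
}}

```text
clock: 10.15
ee_pos: [0.5306, 0.0804, 0.1188]
orientation: [179.9, -0.0, 14.4]
force: [2.6, -1.9, -3.1]
opening: 0.0304
finger_force: 40.3
```

```bash
python3 s.py|grep -E "ori|torq|force"
```

```text
orientation [ 1.799486e+02 -3.110000e-02  1.439470e+01]
force [ 2.6287 -1.8977 -3.0589]
wrist_torque [-0.1603 -0.3933  0.2878]
finger_force 40.2894
```

{"api": "play_rows", "payload": {
  "plan": [
    {"hand":-1,"dx":0,"dy":0,"dz":0,"wx":0,"wy":0,"wz":0.3}
  ]
}}

```text
clock: 10.23
ee_pos: [0.5307, 0.0804, 0.1188]
orientation: [179.9, -0.0, 12.6]
force: [2.3, -2.2, -3.5]
opening: 0.0311
finger_force: 40.3
```

```bash
python3 s.py|grep -E "ori|torq|force"
```

```text
orientation [ 1.799473e+02 -3.380000e-02  1.264700e+01]
force [ 2.281  -2.212  -3.4653]
wrist_torque [-0.2386 -0.3986  0.2958]
finger_force 40.2767
```

{"api": "play_rows", "payload": {
  "plan": [
    {"hand":-1,"dx":0,"dy":0,"dz":0,"wx":0,"wy":0,"wz":0},
    {"hand":-1,"dx":0,"dy":0,"dz":0,"wx":0,"wy":0,"wz":0},
    {"hand":-1,"dx":0,"dy":0,"dz":0,"wx":0,"wy":0,"wz":0},
    {"hand":-1,"dx":0,"dy":0,"dz":0,"wx":0,"wy":0,"wz":0},
    {"hand":-1,"dx":0,"dy":0,"dz":0,"wx":0,"wy":0,"wz":0}
  ]
}}

```text
clock: 10.65
ee_pos: [0.5306, 0.0804, 0.1189]
orientation: [180.0, -0.0, 12.7]
force: [4.8, -4.0, -5.5]
opening: 0.0307
finger_force: 40.1
```

```bash
python3 s.py
```

```text
clock 10.65
q [ 5.980400e+00  6.394900e+00  1.157042e+02 -3.980000e-02  5.786740e+01
  8.334370e+01]
ee_pos [0.5306 0.0804 0.1189]
orientation [ 1.799626e+02 -2.940000e-02  1.265800e+01]
force [ 4.7948 -3.9869 -5.4554]
wrist_torque [-0.4867 -0.6833  0.0231]
opening 0.0307
finger_force 40.1131
```

{"api": "play_rows", "payload": {
  "plan": [
    {"hand":1,"dx":0,"dy":0,"dz":0,"wx":0,"wy":0,"wz":0},
    {"hand":1,"dx":0,"dy":0,"dz":0,"wx":0,"wy":0,"wz":0},
    {"hand":1,"dx":0,"dy":0,"dz":0,"wx":0,"wy":0,"wz":0},
    {"hand":1,"dx":0,"dy":0,"dz":0,"wx":0,"wy":0,"wz":0},
    {"hand":1,"dx":0,"dy":0,"dz":0,"wx":0,"wy":0,"wz":0},
    {"hand":1,"dx":0,"dy":0,"dz":0,"wx":0,"wy":0,"wz":-1},
    {"hand":1,"dx":0,"dy":0,"dz":0,"wx":0,"wy":0,"wz":-1},
    {"hand":1,"dx":0,"dy":0,"dz":0,"wx":0,"wy":0,"wz":-1},
    {"hand":1,"dx":0,"dy":0,"dz":0,"wx":0,"wy":0,"wz":-1},
    {"hand":1,"dx":0,"dy":0,"dz":0,"wx":0,"wy":0,"wz":-1}
  ]
}}

```text
clock: 11.48
ee_pos: [0.5302, 0.0809, 0.1192]
orientation: [-180.0, -0.0, 42.9]
force: [-0.0, 0.2, -0.3]
opening: 0.0854
finger_force: 0.0
```

```bash
python3 s.py
```

```text
clock 11.4833
q [6.007400e+00 6.364100e+00 1.157018e+02 1.540000e-02 5.794020e+01
 5.309450e+01]
ee_pos [0.5302 0.0809 0.1192]
orientation [-1.799859e+02 -3.000000e-03  4.290470e+01]
force [-0.049   0.2135 -0.3365]
wrist_torque [-0.0307 -0.0836  0.027 ]
opening 0.0854
finger_force 0.0
```

{"api": "play_rows", "payload": {
  "plan": [
    {"hand":1,"dx":0,"dy":0,"dz":0.6,"wx":0,"wy":0,"wz":0},
    {"hand":1,"dx":0,"dy":0,"dz":0.56,"wx":0,"wy":0,"wz":0},
    {"hand":0.3,"dx":0,"dy":0,"dz":0,"wx":0,"wy":0,"wz":0},
    {"hand":-1,"dx":0,"dy":0,"dz":0,"wx":0,"wy":0,"wz":0},
    {"hand":-1,"dx":0,"dy":0,"dz":0,"wx":0,"wy":0,"wz":0},
    {"hand":-1,"dx":0,"dy":0,"dz":0,"wx":0,"wy":0,"wz":0},
    {"hand":-1,"dx":0,"dy":0,"dz":0,"wx":0,"wy":0,"wz":0},
    {"hand":-1,"dx":0,"dy":0,"dz":0,"wx":0,"wy":0,"wz":0}
  ],
  "force": 80
}}

```text
clock: 12.15
ee_pos: [0.5306, 0.0808, 0.0912]
orientation: [180.0, -0.0, 42.6]
force: [-3.3, -0.9, 7.5]
opening: 0.0494
finger_force: 83.2
```

```bash
python3 s.py
```

```text
clock 12.15
q [6.000400e+00 8.316400e+00 1.168816e+02 8.000000e-04 5.476000e+01
 5.339880e+01]
ee_pos [0.5306 0.0808 0.0912]
orientation [ 1.799755e+02 -3.410000e-02  4.260110e+01]
force [-3.334  -0.9393  7.5038]
wrist_torque [-0.0225  0.5493 -0.0092]
opening 0.0494
finger_force 83.2305
```

{"api": "play_rows", "payload": {
  "plan": [
    {"hand":-1,"dx":0,"dy":0,"dz":0,"wx":0,"wy":0,"wz":0.6},
    {"hand":-1,"dx":0,"dy":0,"dz":0,"wx":0,"wy":0,"wz":0.6},
    {"hand":-1,"dx":0,"dy":0,"dz":0,"wx":0,"wy":0,"wz":0.6},
    {"hand":-1,"dx":0,"dy":0,"dz":0,"wx":0,"wy":0,"wz":0.6},
    {"hand":-1,"dx":0,"dy":0,"dz":0,"wx":0,"wy":0,"wz":0.6}
  ]
}}

```text
clock: 12.57
ee_pos: [0.5308, 0.0806, 0.091]
orientation: [180.0, -0.1, 24.4]
force: [-2.5, -1.1, 3.0]
opening: 0.0494
finger_force: 83.4
```

```bash
python3 s.py
```

```text
clock 12.5667
q [ 5.990600e+00  8.332600e+00  1.168888e+02 -2.780000e-02  5.471290e+01
  7.156360e+01]
ee_pos [0.5308 0.0806 0.091 ]
orientation [ 1.799576e+02 -5.510000e-02  2.444310e+01]
force [-2.4849 -1.098   2.9927]
wrist_torque [-0.1137  0.3709  0.1128]
opening 0.0494
finger_force 83.3625
```

{"api": "play_rows", "payload": {
  "plan": [
    {"hand":-1,"dx":0,"dy":0,"dz":0,"wx":0,"wy":0,"wz":0.6},
    {"hand":-1,"dx":0,"dy":0,"dz":0,"wx":0,"wy":0,"wz":0.6},
    {"hand":-1,"dx":0,"dy":0,"dz":0,"wx":0,"wy":0,"wz":0.6},
    {"hand":-1,"dx":0,"dy":0,"dz":0,"wx":0,"wy":0,"wz":0.6},
    {"hand":-1,"dx":0,"dy":0,"dz":0,"wx":0,"wy":0,"wz":0.6}
  ],
  "force": 100
}}

```text
clock: 12.98
ee_pos: [0.5309, 0.0803, 0.091]
orientation: [179.9, -0.1, 6.5]
force: [-1.6, -1.9, 3.8]
opening: 0.0494
finger_force: 102.4
```

```bash
python3 s.py
```

```text
clock 12.9833
q [ 5.986000e+00  8.338000e+00  1.168882e+02 -7.720000e-02  5.470030e+01
  8.951590e+01]
ee_pos [0.5309 0.0803 0.091 ]
orientation [ 1.799363e+02 -7.290000e-02  6.514700e+00]
force [-1.6071 -1.9444  3.833 ]
wrist_torque [-0.183   0.2902  0.5491]
opening 0.0494
finger_force 102.4379
```

{"api": "play_rows", "payload": {
  "plan": [
    {"hand":-1,"dx":0,"dy":0,"dz":0,"wx":0,"wy":0,"wz":0.5},
    {"hand":-1,"dx":0,"dy":0,"dz":0,"wx":0,"wy":0,"wz":0.5}
  ]
}}

```text
clock: 13.15
ee_pos: [0.5309, 0.0802, 0.0909]
orientation: [179.9, -0.1, 0.6]
force: [-1.8, -2.7, 3.4]
opening: 0.0487
finger_force: 102.5
```

```bash
python3 s.py
```

```text
clock 13.15
q [ 5.987300e+00  8.344400e+00  1.168938e+02 -9.720000e-02  5.469360e+01
  9.546080e+01]
ee_pos [0.5309 0.0802 0.0909]
orientation [ 1.799275e+02 -7.540000e-02  5.827000e-01]
force [-1.7975 -2.6988  3.3659]
wrist_torque [-0.2142  0.2331  0.7908]
opening 0.0487
finger_force 102.4631
```

{"api": "play_rows", "payload": {
  "plan": [
    {"hand":-1,"dx":0,"dy":0,"dz":0,"wx":0,"wy":0,"wz":0},
    {"hand":-1,"dx":0,"dy":0,"dz":0,"wx":0,"wy":0,"wz":0},
    {"hand":-1,"dx":0,"dy":0,"dz":0,"wx":0,"wy":0,"wz":0},
    {"hand":-1,"dx":0,"dy":0,"dz":0,"wx":0,"wy":0,"wz":0},
    {"hand":1,"dx":0,"dy":0,"dz":0,"wx":0,"wy":0,"wz":0},
    {"hand":1,"dx":0,"dy":0,"dz":0,"wx":0,"wy":0,"wz":0},
    {"hand":1,"dx":0,"dy":0,"dz":0,"wx":0,"wy":0,"wz":0},
    {"hand":1,"dx":0,"dy":0,"dz":0,"wx":0,"wy":0,"wz":0},
    {"hand":1,"dx":0,"dy":0,"dz":-0.5,"wx":0,"wy":0,"wz":0},
    {"hand":1,"dx":0,"dy":0,"dz":-1,"wx":0,"wy":0,"wz":0}
  ]
}}

```text
clock: 13.98
ee_pos: [0.5274, 0.0806, 0.125]
orientation: [180.0, 0.4, 0.6]
force: [-0.3, -0.4, 0.1]
opening: 0.0853
finger_force: 0.0
```

{"api": "play_rows", "payload": {
  "plan": [
    {"hand":1,"dx":0,"dy":0,"dz":-1,"wx":0,"wy":0,"wz":0},
    {"hand":1,"dx":0,"dy":0,"dz":-1,"wx":0,"wy":0,"wz":0},
    {"hand":1,"dx":0,"dy":0,"dz":-1,"wx":0,"wy":0,"wz":0},
    {"hand":1,"dx":-1,"dy":0,"dz":-0.5,"wx":0,"wy":0,"wz":0},
    {"hand":1,"dx":-1,"dy":1,"dz":0,"wx":0,"wy":0,"wz":0},
    {"hand":1,"dx":0,"dy":1,"dz":0,"wx":0,"wy":0,"wz":0},
    {"hand":1,"dx":0,"dy":1,"dz":0,"wx":0,"wy":0,"wz":0},
    {"hand":1,"dx":0,"dy":1,"dz":0,"wx":0,"wy":0,"wz":0},
    {"hand":1,"dx":0,"dy":0,"dz":0,"wx":0,"wy":0,"wz":0}
  ]
}}

```text
clock: 14.73
ee_pos: [0.4816, -0.0228, 0.2165]
orientation: [179.9, -0.1, 0.5]
force: [0.0, 0.1, -0.4]
opening: 0.0852
finger_force: 0.0
```

```bash
python3 s.py; python3 - <<'E'
from h import *
c=cap("top")
cv2.imwrite("pics/t4.png",cv2.resize(c["img"][140:280,170:330],None,fx=4,fy=4,interpolation=2)[:,:,::-1])
E
```

```text
clock 14.7333
q [-5.600200e+00 -5.248300e+00  1.163869e+02 -1.141000e-01  6.873520e+01
  8.396620e+01]
ee_pos [ 0.4816 -0.0228  0.2165]
orientation [ 1.798809e+02 -1.143000e-01  4.750000e-01]
force [ 0.0439  0.1396 -0.4209]
wrist_torque [-0.0652  0.0328 -0.0084]
opening 0.0852
finger_force 0.0
```

View pics/t4.png

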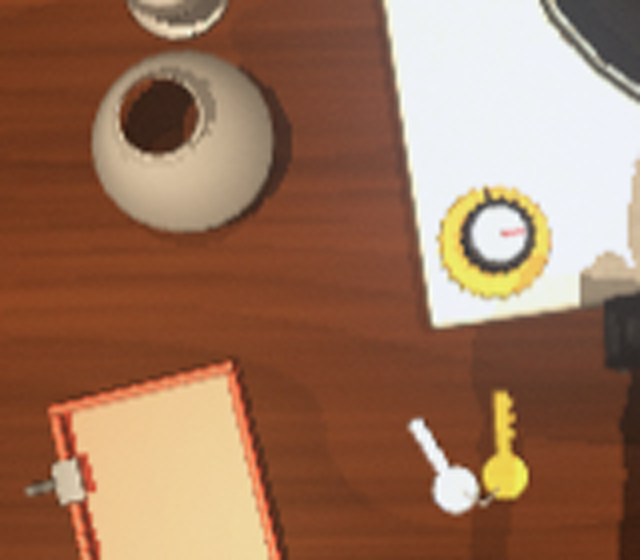

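The picture shows the knob's red line turned about 90° clockwise, now pointing right from about (500,234) in the crop. It matches the roughly 92° I turned it. The vase, tray, door knob and keys have not moved.

```bash
python3 -c "
from station import robot
print(robot.finish_job())"
```

```text
the job is handed in; nothing more can be done
None
```

I handed the job in at about 15 s: the foot is screwed down about 92° and bears lightly on the cabinet (about 22 N, judged from a knob torque of 0.29 N m), the lock ring is tight again at about 0.8 N m, and nothing else was moved; the interface gave no verdict.

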